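# Seat the grating disc on its pin

## Robot

A 7-joint arm with a two-finger parallel gripper is mounted at the origin on the work surface; the furniture and walls round the work are solid. World frame = base frame: x ahead of the robot, y to its left, z up, the work surface at z = 0. Lengths are in m, angles in rad, forces in N, time in s.
With the tool pointing down it reaches from about 0.35 to 0.9 m from the base axis. Payload 8.1 kg.
Tool frame: the origin (TCP) lies between the finger pads; the fingertips stand ahead of it and the grasp point (between the pads) is the TCP (arm.nose_length is the z of the fingertips in the tool frame, in m); z points along the fingers, y is the line along which they close (so a half turn about z gives the same grasp; the last joint's range is limited). The gripper opens to 92 mm and grips with 3 to 60 N. Pads are 19 mm wide; open, the fingers measure 130 mm over their backs; the gripper's body (75 mm by 190 mm) begins 47 mm behind the grasp point.
Start: joints at [-1.386, 0.434, 0.025, 1.573, -0.012, 1.134, -0.075], TCP at [0.177, 0.599, 0.246] pointing down, gripper open.
Joint ranges: [-2.62, 2.62], [-0.44, 2.09], [-1.27, 1.32], [0.08, 2.57], [-1.32, 4.46], [0.12, 2], [-2.74, 2.74]. Speed limits (rad/s): [2.22, 2.22, 3.01, 3.01, 3.14, 3.14, 3.14].

## Interface

Orientations are given as a rotation vector (axis times angle).
In Python, from cell import sensors, optics, arm gives the robot as it stands.
- The arm moves only by the tool arm_command, never from a script. Its argument "deltas" is one flat list of numbers, 7 for each row, row after row: the turn, a rotation vector about the world's x, y, z as a fraction of full scale, then the shift along the world's x, y, z as a fraction of full scale, then the finger opening in mm, from 0 to 91.8. In form: [wx, wy, wz, dx, dy, dz, fingers, wx, wy, wz, dx, dy, dz, fingers, ...]. A call has 1 to 20 rows; each row is the pose to reach, as a shift and turn from the pose commanded when the call began; what a row does not reach only later rows make up. Full scale, the value 1, is 1 m for a shift and 90 degrees for a turn. A row lasts 1/10 s, in which the tool goes at most 50 mm and 8.59 degrees, less where a joint would pass 70% of its speed; a pose out of reach is approached as far as the arm can. A call with a number of a shift or a turn outside -1 to 1 is refused whole. A call with a gripper value outside its range is refused whole. The fingers move at their own pace and stop on an object; "force" is the grip in N (left out, the last holds). Time passes only in rows, so rows that repeat a pose let the fingers close. It gives the time, the measured TCP pose, the force, the opening and the grip force at its end, in the units of the state.
- sensors.observe(): the state, without advancing time (a new reading comes with each control period).
- optics.get_image(name): name is "side" or "top" or "wrist"; returns the picture (480x640x3 uint8, blue, green, red); there is no depth.
- optics.calibration(name): a dict with "camera_matrix" (3x3 intrinsics, pixels), "rvec" (rotation vector, rad) and "tvec" (3), from world to camera coordinates, as OpenCV has them. Camera axes: x right, y down, z forward; pixel columns grow to the right and rows downward; lengths in m; the calibration is good to about 2 mm. A picture is of the moment at which its call begins: read the wrist's pose just before it. calibration takes no time and is no camera call; for the wrist camera it gives the pose at the moment of the call.
- arm.sign_off(): hands the job in; it is judged then, once.
The state is a dict: "clock": time; "joints": joint angles; "dq": joint speeds; "joint_efforts": joint torques, N m; "position": TCP position; "ee_rot": TCP orientation; "force": force on the tool from outside, world axes, zero at the start; "ft_torque": the same for the moment, N m; "width": opening from 0.0 (shut) to 1.0 (fully open); "gripper_force": force on a finger pad.
Only numpy, scipy, OpenCV 4.12 (cv2) and the standard library are available. Lean on these libraries where they do the work, as an engineer would, in place of code of your own. Each camera call takes 0.05 s, during which the arm holds its last target. There are 200 camera calls.

## Task

The grating disc lies on its drive base but is not seated, because the notch in its rim has not met the locating pin. Push the disc's upright lug round with a fingertip until the notch stands over the pin, then press down on the hub until the disc is fully home. Be gentle, do not lift the disc, and leave the cutters, nozzles and cup round the base as they are.

Things in the scene. Friction and masses are not known exactly. Their poses are not given: they have to be found in the camera images.
- base: drive base of a grating machine, fixed: round white housing 196 mm across, flat deck with a dark mat 55 mm above the table, a 42 mm high nose with two buttons at its -x side, 122 mm from the axis. Origin: on the disc's axis at table level, z up, +x towards the locating pin. It carries the aluminium grating disc: 156 mm across, 5 mm thick, level, its top face 71 mm above the table (64 mm when seated)
- pin_top (a point): top of the locating pin: a steel radial key with a rounded top, 8 mm wide, on the deck from 61 to 87 mm out from the axis, so that its outer end shows beyond the disc's rim. This point: on the pin's top, 72 mm from the axis, 65.5 mm above the table. It keeps the disc from going down except where the notch is
- notch (a point): the one notch in the disc's rim, 18 mm deep, 22 mm wide at the rim and 15 mm at its floor. This point: midway across it, 72 mm from the axis, level with the disc's top face. It turns and goes down with the disc
- hub_top (a point): top of the disc's hub, a steel dome on the axis, 40 mm across at the foot and 34 mm near the top, 14 mm higher than the disc's top face: 85 mm above the table when raised, 78 mm when seated. Once the notch is over the pin, about 5 N pressed here sends the disc down 7 mm, and it stays down
- lug_top (a point): top of the disc's finger lug, an upright round steel stud 18 mm across at the foot and 16 mm near the top, 20 mm higher than the disc's top face (91 mm above the table when raised), 52 mm from the axis, exactly opposite the notch. It turns and goes down with the disc
- spindle (a joint): turn of the disc (rad), counterclockwise seen from above, endless both ways; 0 or any whole turn (6.283) when the notch is centred on the pin; it goes down within about 0.06 of that. At the start between 0.75 and 5.53. Friction 0.06 N m: about 1 N at the lug turns it, and it stops when no longer pushed
- disc (a joint): how far the disc has gone down (m): 0 raised as at the start, 0.007 fully seated, negative when lifted
- cutter_0: bystander on the table beside the base: round steel pastry cutter, an open ring 60 mm across and 43 mm high; stands upright; origin at the centre of its underside, z up
- piping_tip_0: bystander on the table beside the base: steel piping nozzle, a cone 25 mm across at the foot and 40 mm high; stands upright; origin at the centre of its underside, z up
- cutter_1: bystander on the table beside the base: round steel pastry cutter, an open ring 48 mm across and 43 mm high; stands upright; origin at the centre of its underside, z up
- measuring_cup: bystander on the table beside the base: clear plastic measuring cup, 66 mm across and 70 mm high; stands upright; origin at the centre of its underside, z up
- cutter_2: bystander on the table beside the base: round steel pastry cutter, an open ring 72 mm across and 43 mm high; stands upright; origin at the centre of its underside, z up
- piping_tip_1: bystander on the table beside the base: steel piping nozzle, a cone 25 mm across at the foot and 40 mm high; stands upright; origin at the centre of its underside, z up

How it is judged:
By the outcome, as a careful person would: the job done as asked, in the order asked, and still so for the second after the job is handed in, with the robot touching nothing.
It also fails if it takes over 43 s, if anything falls off the work surface, if the arm or the gripper's body presses on something with over 40 N, if the wrist force passes 120 N, or if a joint passes its speed limit or range.

## Working session

There is one attempt and no reset: what is moved stays moved. The work goes in short steps, Python scripts to look and compute and a tool call to move; the robot and the scene stay as the last step left them, time stands still between calls to the robot, and variables do not carry over. Pictures are saved under pics/ and viewed, at most 11 in all, crops included, and the job is handed in when it is done.

Besides the shell and the picture viewer there is one more tool, called after ">>>" in YAML: its name, and indented under it one key for each argument. arm_command: Moves the arm, as the interface text tells. Its arguments: {"type":"object","properties":{"deltas":{"type":"array","items":{"type":"number"}},"force":{"type":"number"}},"required":["deltas"]}

```bash
mkdir -p pics
python3 - <<'E'
from cell import sensors, optics, arm
import cv2
for n in("top","side"): cv2.imwrite(f"pics/{n}0.png",optics.get_image(n))
s=sensors.observe(); print(s["clock"],s["position"],s["ee_rot"],s["force"],s["width"],arm.nose_length)
E
```

```text
0.1 [0.17734452 0.59888403 0.24506151] [-4.50619963e-01 -3.10904484e+00  2.07060440e-03] [ 0.44170571  0.34412072 -0.15708734] 1.0039741189065283 0.019
```

View pics/top0.png

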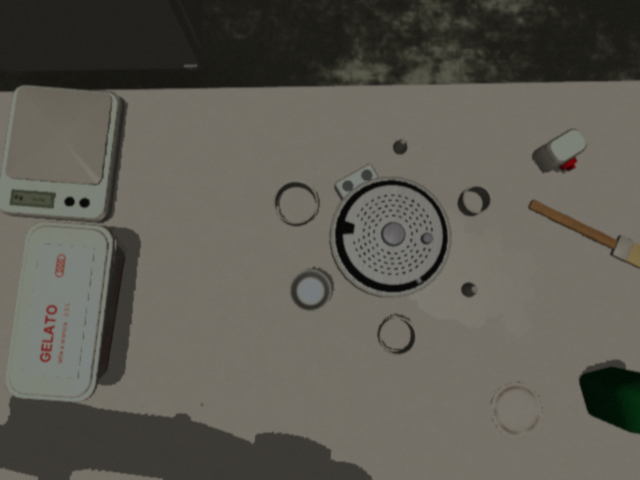

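View pics/side0.png

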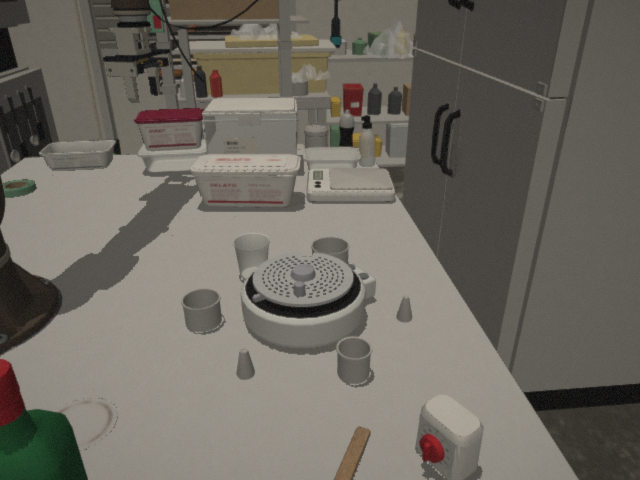

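Top view: the disc is at about (392,234) with the hub there too, the lug near (427,238), the notch near (346,228), the pin near (419,283) and the nose near (357,180). The side view agrees. I'll enlarge the crop to read these more closely.

Run:
```python
import cv2
im=cv2.imread("pics/top0.png")[160:310,320:470]
cv2.imwrite("pics/topc.png",cv2.resize(cv2.convertScaleAbs(im,alpha=1.5),(600,600),interpolation=cv2.INTER_CUBIC))
im=cv2.imread("pics/side0.png")[240:350,230:385]
cv2.imwrite("pics/sidec.png",cv2.resize(im,None,fx=5,fy=5,interpolation=cv2.INTER_CUBIC))
```

```text
(no output)
```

View pics/topc.png

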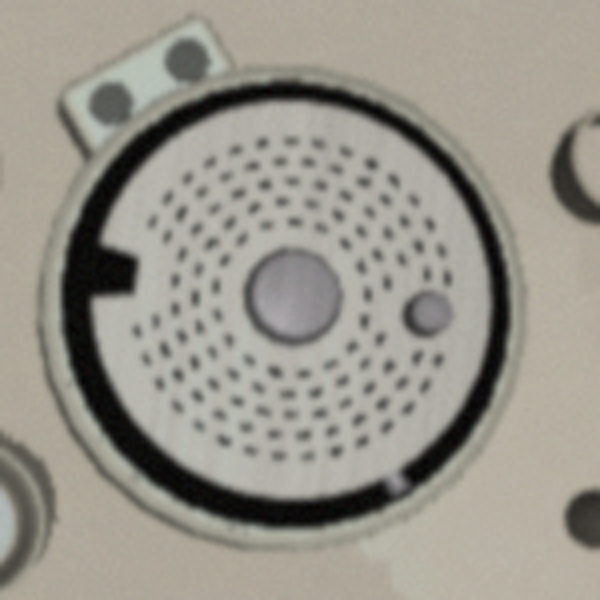

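View pics/sidec.png

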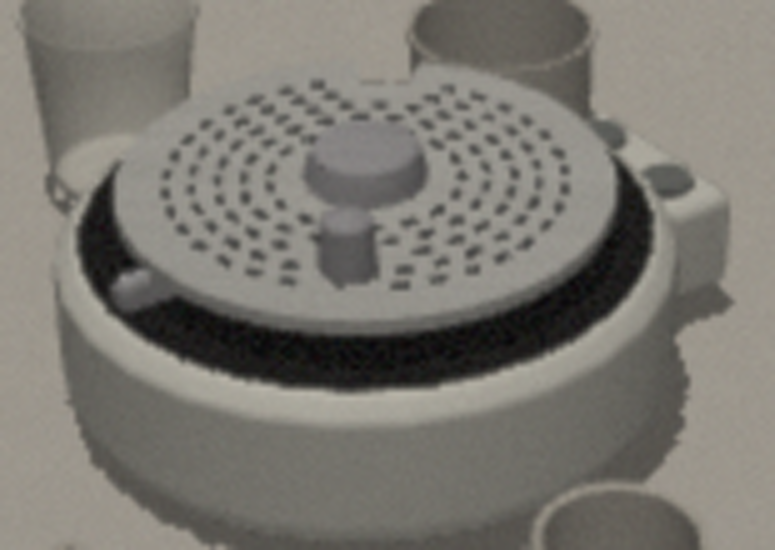

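Top crop (×4): hub top (294,293), lug top (430,310), notch middle about (110,271), pin end (398,485), buttons (111,104) and (187,60). Side crop (×5): lug top (347,222), hub top (366,147). Next I'll convert these to world coordinates.

```bash
cat > h.py <<'E'
import numpy as np, cv2
from cell import sensors, optics, arm
def at(name,uv,z):
    c=optics.calibration(name); K=np.array(c["camera_matrix"]); R=cv2.Rodrigues(np.array(c["rvec"]))[0]; t=np.array(c["tvec"]).ravel()
    d=R.T@np.linalg.inv(K)@np.array([uv[0],uv[1],1]); o=-R.T@t
    return (o+d*(z-o[2])/d[2])
def crop(x,y,s,ox,oy): return (ox+(x+.5)/s-.5, oy+(y+.5)/s-.5)
E
python3 - <<'E'
from h import *
np.set_printoptions(precision=4,suppress=True)
T=lambda x,y,z: at("top",crop(x,y,4,320,160),z)
S=lambda x,y,z: at("side",crop(x,y,5,230,240),z)
P=dict(hub=T(294,293,.085),lug=T(430,310,.091),notch=T(110,271,.071),pin=T(398,485,.065),b0=T(111,104,.042),b1=T(187,60,.042),
 discL=T(93,300,.071),discR=T(492,300,.071),discT=T(293,98,.071),discB=T(293,499,.071),hubS=S(366,147,.083),lugS=S(347,222,.090),
 c0=at("top",(297,203),.043),cup=at("top",(312,289),.07),c1=at("top",(474,201),.043),c2=at("top",(396,333),.043),t0=at("top",(400,146),.04),t1=at("top",(469,289),.04))
h=np.mean([P[k] for k in("discL","discR","discT","discB")],0)
for k,v in P.items():
    d=v-h; print(k,v,"r",np.hypot(*d[:2]).round(4),"ang",np.degrees(np.arctan2(d[1],d[0])).round(1))
print(h)
E
```

```text
hub [ 0.5262 -0.0368  0.085 ] r 0.0017 ang 77.3
lug [ 0.5177 -0.0877  0.091 ] r 0.05 ang -99.5
notch [0.5384 0.0327 0.071 ] r 0.0722 ang 80.0
pin [ 0.4522 -0.0772  0.065 ] r 0.0832 ang -152.2
b0 [0.6106 0.0281 0.042 ] r 0.1078 ang 38.2
b1 [ 0.6282 -0.0036  0.042 ] r 0.1081 ang 18.8
discL [0.5272 0.0397 0.071 ] r 0.0782 ang 89.1
discR [ 0.5231 -0.1165  0.071 ] r 0.0782 ang -92.0
discT [ 0.6053 -0.0419  0.071 ] r 0.0796 ang -2.5
discB [ 0.4478 -0.0351  0.071 ] r 0.0781 ang 177.5
hubS [ 0.5256 -0.042   0.083 ] r 0.0036 ang -93.8
lugS [ 0.5167 -0.0959  0.09  ] r 0.0582 ang -99.1
c0 [0.5837 0.1106 0.043 ] r 0.1599 ang 68.8
cup [0.4444 0.0899 0.07  ] r 0.152 ang 122.4
c1 [ 0.5801 -0.1778  0.043 ] r 0.1495 ang -68.7
c2 [ 0.372  -0.0407  0.043 ] r 0.1539 ang -179.1
t0 [ 0.6755 -0.0612  0.04  ] r 0.1514 ang -8.6
t1 [ 0.4377 -0.1618  0.04  ] r 0.1516 ang -125.6
[ 0.5259 -0.0384  0.071 ]
```

The measurements agree: the axis is at about (0.526, −0.0385), the pin at −152° (nose at 28.5°), the lug at −100° and the notch at 80°. The disc therefore has to turn +128° counterclockwise. I'll swing over with the fingers shut and stop above a spot just behind the lug.

>>> arm_command:
  deltas: [0,0,-0.96,0.16,-0.34,0,0,0,0,-0.96,0.16,-0.34,0,0,0,0,-0.96,0.16,-0.34,0,0,0,0,-0.96,0.16,-0.34,0,0,0,0,-0.96,0.16,-0.34,0,0,0,0,-0.96,0.16,-0.34,0,0,0,0,-0.96,0.16,-0.34,0,0,0,0,-0.96,0.16,-0.34,0,0,0,0,-0.96,0.16,-0.34,0,0,0,0,-0.96,0.16,-0.34,0,0,0,0,-0.96,0.16,-0.34,0,0]
  force: 5

```text
clock: 1.2
position: [0.3374, 0.259, 0.2456]
ee_rot: [-2.46, -1.954, 0.0]
force: [-0.6, -0.1, 0.3]
width: 0.092
gripper_force: 0.0
```

>>> arm_command:
  deltas: [0,0,-0.96,0.15,-0.344,-0.04,0,0,0,-0.96,0.15,-0.344,-0.04,0,0,0,-0.96,0.15,-0.344,-0.04,0,0,0,-0.96,0.15,-0.344,-0.04,0,0,0,-0.96,0.15,-0.344,-0.04,0,0,0,-0.96,0.15,-0.344,-0.04,0,0,0,-0.96,0.15,-0.344,-0.04,0,0,0,-0.96,0.15,-0.344,-0.04,0,0,0,-0.96,0.15,-0.344,-0.04,0,0,0,-0.96,0.15,-0.344,-0.04,0,0,0,-0.96,0.15,-0.344,-0.04,0,0,0,-0.96,0.15,-0.344,-0.04,0]

```text
clock: 2.4
position: [0.4874, -0.0843, 0.2055]
ee_rot: [3.132, -0.243, -0.001]
force: [-0.2, 0.0, 0.4]
width: 0.006
gripper_force: 0.0
```

Run:
```python
from h import *
s=sensors.observe(); R=cv2.Rodrigues(np.array(s["ee_rot"]))[0]
print(s["clock"],s["position"],s["joints"],s["force"],s["width"],np.degrees(np.arctan2(R[1,1],R[0,1])),R[:,2])
im=optics.get_image("top")[150:330,290:500]; im2=optics.get_image("wrist")
a=cv2.resize(im,None,fx=2.5,fy=2.5,interpolation=cv2.INTER_CUBIC); cv2.imwrite("pics/t1.png",im)
b=cv2.resize(im2,(275,206)); b=cv2.copyMakeBorder(b,0,a.shape[0]-206,0,0,cv2.BORDER_CONSTANT)
cv2.imwrite("pics/c1.png",np.hstack([a,b]))
```

```text
2.4 [ 0.48735394 -0.08427644  0.20552422] [-0.6238763   0.34362189  0.898815    1.98610674 -0.326564    0.96254582
 -1.28908505] [-0.1714661   0.04439149  0.39185279] 0.0062915636092450225 -98.88174502087584 [-6.08795270e-04 -2.72421885e-04 -9.99999778e-01]
```

View pics/c1.png

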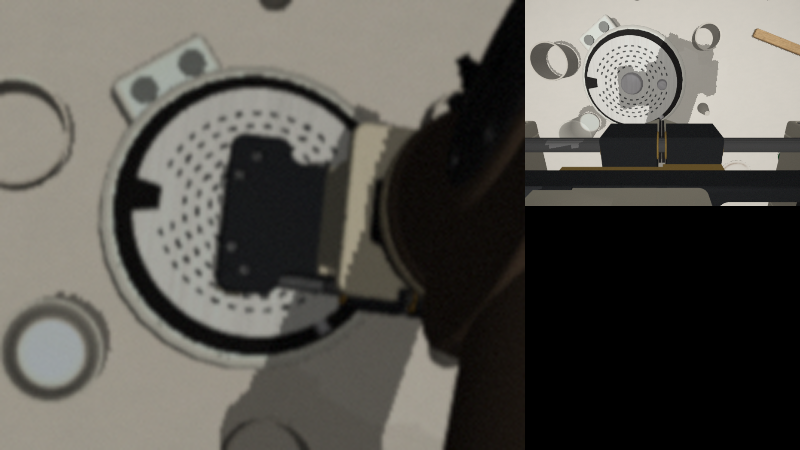

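The disc is unmoved, with the shut fingertips above and just behind the lug. I'll lower to tip height 78 mm.

>>> arm_command:
  deltas: [0,0,0,0,0,-0.04,0,0,0,0,0,0,-0.07,0,0,0,0,0,0,-0.09,0,0,0,0,0,0,-0.1,0,0,0,0,0,0,-0.1085,0,0,0,0,0,0,-0.1085,0]

```text
clock: 3.1
position: [0.4874, -0.0846, 0.097]
ee_rot: [-3.131, 0.253, 0.001]
force: [-0.2, 0.2, 0.2]
width: 0.004
gripper_force: 0.0
```

Run:
```python
from h import *
s=sensors.observe(); print(s["clock"],s["position"],s["force"])
ax=np.array([.526,-.0385]); p0=np.array([.4876,-.0843])
for f in list(range(-100,29,6))+[28.3]:
    r=np.radians(f); c=ax+.052*np.array([np.cos(r),np.sin(r)])-.0185*np.array([-np.sin(r),np.cos(r)])
    print(f,((f+98.9)/90).__round__(3),(c-p0).round(4), (c).round(4))
```

```text
3.1 [ 0.48736623 -0.08463772  0.0970093 ] [-0.18407544  0.17777466  0.2430337 ]
-100 -0.012 [ 0.0112 -0.0022] [ 0.4988 -0.0865]
-94 0.054 [ 0.0163 -0.0048] [ 0.5039 -0.0891]
-88 0.121 [ 0.0217 -0.0068] [ 0.5093 -0.0911]
-82 0.188 [ 0.0273 -0.0083] [ 0.5149 -0.0926]
-76 0.254 [ 0.033  -0.0091] [ 0.5206 -0.0934]
-70 0.321 [ 0.0388 -0.0094] [ 0.5264 -0.0937]
-64 0.388 [ 0.0446 -0.009 ] [ 0.5322 -0.0933]
-58 0.454 [ 0.0503 -0.0081] [ 0.5379 -0.0924]
-52 0.521 [ 0.0558 -0.0066] [ 0.5434 -0.0909]
-46 0.588 [ 0.0612 -0.0045] [ 0.5488 -0.0888]
-40 0.654 [ 0.0663 -0.0018] [ 0.5539 -0.0861]
-34 0.721 [0.0712 0.0014] [ 0.5588 -0.0829]
-28 0.788 [0.0756 0.0051] [ 0.5632 -0.0792]
-22 0.854 [0.0797 0.0092] [ 0.5673 -0.0751]
-16 0.921 [0.0833 0.0137] [ 0.5709 -0.0706]
-10 0.988 [0.0864 0.0186] [ 0.574  -0.0657]
-4 1.054 [0.089  0.0237] [ 0.5766 -0.0606]
2 1.121 [0.091  0.0291] [ 0.5786 -0.0552]
8 1.188 [0.0925 0.0347] [ 0.5801 -0.0496]
14 1.254 [0.0933 0.0404] [ 0.5809 -0.0439]
20 1.321 [0.0936 0.0462] [ 0.5812 -0.0381]
26 1.388 [0.0932 0.052 ] [ 0.5808 -0.0323]
28.3 1.413 [0.093  0.0542] [ 0.5806 -0.0301]
```

>>> arm_command:
  deltas: [0,0,0,0.004,-0.001,0,0,0,0,0,0.008,-0.002,0,0,0,0,0,0.011,-0.002,0,0,0,0,0.02,0.014,-0.0035,0,0,0,0,0.054,0.0163,-0.0048,0,0,0,0,0.09,0.019,-0.006,0,0,0,0,0.121,0.0217,-0.0068,0,0,0,0,0.155,0.0245,-0.0076,0,0,0,0,0.188,0.0273,-0.0083,0,0,0,0,0.22,0.03,-0.0087,0,0,0,0,0.254,0.033,-0.0091,0,0,0,0,0.288,0.036,-0.0093,0,0,0,0,0.321,0.0388,-0.0094,0]

```text
schema error: expected a multiple of 7 numbers
```

Run:
```python
from h import *
s=sensors.observe(); R=cv2.Rodrigues(np.array(s["ee_rot"]))[0]
print(s["clock"],s["position"],s["joints"],s["force"],s["ft_torque"],np.degrees(np.arctan2(R[1,1],R[0,1])))
im=optics.get_image("side")[230:350,230:390]; im1=optics.get_image("top")[160:310,320:470]
cv2.imwrite("pics/c2.png",np.hstack([cv2.resize(im,(480,360),interpolation=cv2.INTER_CUBIC),cv2.resize(im1,None,fx=2,fy=2.4)[:360]]))
```

```text
3.1 [ 0.48736623 -0.08463772  0.0970093 ] [-0.48521474  0.50332212  0.75450182  2.0949055  -0.51563128  0.73417996
 -1.12974965] [-0.18407544  0.17777466  0.2430337 ] [-0.01520271  0.1900452   0.04117318] -99.22748376281666
```

View pics/c2.png

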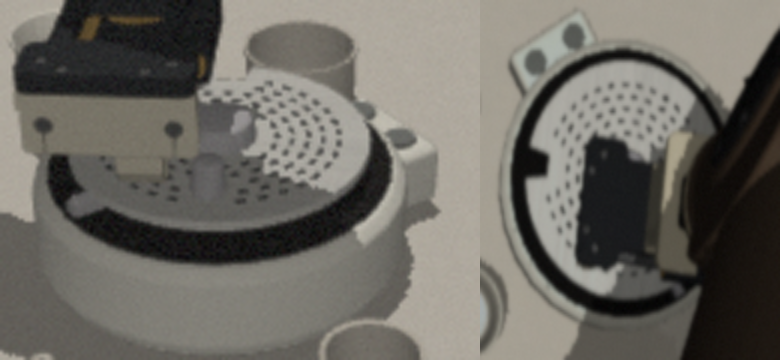

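The call was refused because of a row count slip, and nothing moved. The picture shows the tip just behind the lug and clear of the hub. I'll resend the push as far as −70°.

>>> arm_command:
  deltas: [0,0,0,0.004,-0.001,0,0,0,0,0,0.008,-0.002,0,0,0,0,0,0.011,-0.002,0,0,0,0,0.02,0.014,-0.0035,0,0,0,0,0.054,0.0163,-0.0048,0,0,0,0,0.09,0.019,-0.006,0,0,0,0,0.121,0.0217,-0.0068,0,0,0,0,0.155,0.0245,-0.0076,0,0,0,0,0.188,0.0273,-0.0083,0,0,0,0,0.22,0.03,-0.0087,0,0,0,0,0.254,0.033,-0.0091,0,0,0,0,0.288,0.036,-0.0093,0,0,0,0,0.321,0.0388,-0.0094,0,0]

```text
clock: 4.5
position: [0.5261, -0.0942, 0.0972]
ee_rot: [-3.095, -0.54, 0.001]
force: [-1.2, -0.2, 1.0]
width: 0.005
gripper_force: 0.7
```

Run:
```python
from h import *
s=sensors.observe(); R=cv2.Rodrigues(np.array(s["ee_rot"]))[0]
print(s["clock"],s["position"],s["joints"],s["force"],s["ft_torque"],np.degrees(np.arctan2(R[1,1],R[0,1])))
im=optics.get_image("side")[230:350,230:390]; im1=optics.get_image("top")[160:310,320:470]
cv2.imwrite("pics/c3.png",np.hstack([cv2.resize(im,(480,360),interpolation=cv2.INTER_CUBIC),cv2.resize(im1,None,fx=2,fy=2.4)[:360]]))
```

```text
4.5 [ 0.52611625 -0.09423839  0.09715339] [-0.35107582  0.51945922  0.59625995  1.9923734  -0.41961307  0.75307647
 -0.72897724] [-1.20285827 -0.23328106  1.02732782] [-0.04153641  0.45321093 -0.02965066] -70.19641145352455
```

View pics/c3.png

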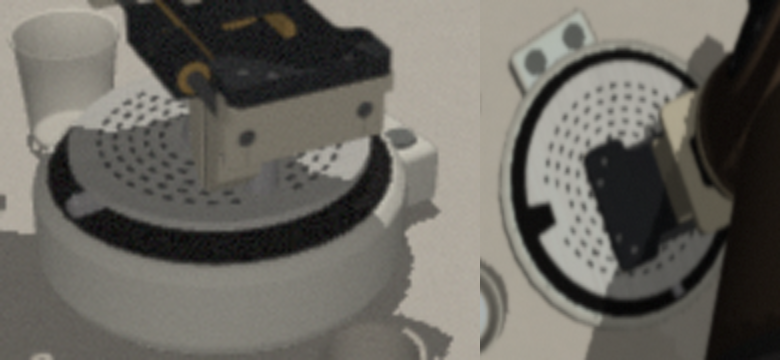

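The lug is following at about 1.2 N, and the notch has moved round as planned. I'll continue to 17°, short of the goal.

>>> arm_command:
  deltas: [0,0,0.067,0.0058,0.0004,0,0,0,0,0.133,0.0115,0.0013,0,0,0,0,0.2,0.017,0.0028,0,0,0,0,0.267,0.0224,0.0049,0,0,0,0,0.333,0.0275,0.0076,0,0,0,0,0.4,0.0324,0.0108,0,0,0,0,0.467,0.0368,0.0145,0,0,0,0,0.533,0.0409,0.0186,0,0,0,0,0.6,0.0445,0.0231,0,0,0,0,0.667,0.0476,0.028,0,0,0,0,0.733,0.0502,0.0331,0,0,0,0,0.8,0.0522,0.0385,0,0,0,0,0.867,0.0537,0.0441,0,0,0,0,0.933,0.0545,0.0498,0,0,0,0,0.967,0.0547,0.0527,0,0,0,0,0.967,0.0547,0.0527,0,0]

```text
clock: 6.2
position: [0.5814, -0.0413, 0.0974]
ee_rot: [1.876, 2.519, 0.001]
force: [0.7, 0.5, 0.4]
width: 0.004
gripper_force: 0.2
```

Run:
```python
from h import *
s=sensors.observe(); R=cv2.Rodrigues(np.array(s["ee_rot"]))[0]
print(s["clock"],s["position"],s["joints"],s["force"],s["ft_torque"],np.degrees(np.arctan2(R[1,1],R[0,1])))
im=optics.get_image("side")[240:340,235:375]; im1=optics.get_image("top")[160:310,320:470]
cv2.imwrite("pics/c4.png",np.hstack([cv2.resize(im,(420,300),interpolation=cv2.INTER_CUBIC),cv2.resize(im1,None,fx=2,fy=2,interpolation=cv2.INTER_CUBIC)]))
```

```text
6.2 [ 0.58139453 -0.04133027  0.09736492] [-0.1386652   0.52906199  0.16651921  1.84898384 -0.12028351  0.77231625
  0.38221034] [0.71442781 0.48219775 0.42816131] [-0.17384184 -0.03625748 -0.01013301] 16.64437194189071
```

View pics/c4.png

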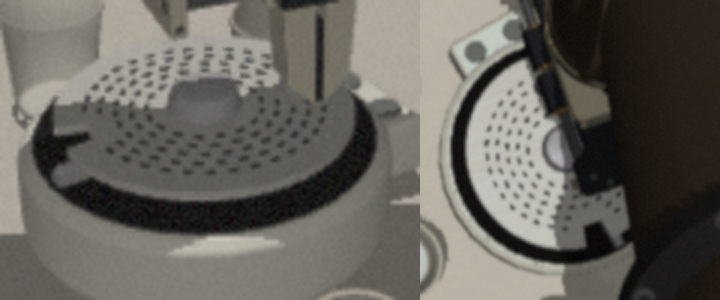

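The notch is about 10° short of the pin. I'll push 8° more, then measure closely in the side view.

>>> arm_command:
  deltas: [0,0,0.03,0,0.0026,0,0,0,0,0.06,0,0.0052,0,0,0,0,0.089,-0.0002,0.0077,0,0,0,0,0.089,-0.0002,0.0077,0,0,0,0,0.089,-0.0002,0.0077,0,0]

```text
clock: 6.8
position: [0.5807, -0.0339, 0.0972]
ee_rot: [-1.7, -2.642, 0.0]
force: [0.3, -0.3, 0.4]
width: 0.006
gripper_force: 0.2
```

Run:
```python
from h import *
s=sensors.observe(); R=cv2.Rodrigues(np.array(s["ee_rot"]))[0]
print(s["clock"],s["position"],s["force"],np.degrees(np.arctan2(R[1,1],R[0,1])))
im=optics.get_image("side")[270:320,235:295]; im1=optics.get_image("top")[250:300,380:430]
cv2.imwrite("pics/c5.png",np.hstack([cv2.resize(im,(480,400),interpolation=cv2.INTER_CUBIC),cv2.convertScaleAbs(cv2.resize(im1,(320,400),interpolation=cv2.INTER_CUBIC),alpha=1.5)]))
```

```text
6.8 [ 0.58067604 -0.03390977  0.09722648] [ 0.25049435 -0.28332617  0.43979471] 24.49220385559836
```

View pics/c5.png

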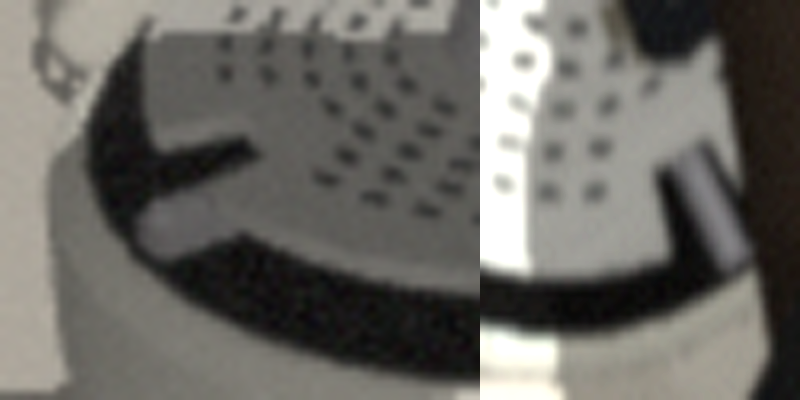

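The pin now shows inside the notch, against its far (right) side. Right pane (×6.4, ×8): notch floor corners (660,172) and (712,138), left mouth corner (673,258), pin centreline (693,155) to (738,258). I'll compute the remaining turn.

Run:
```python
from h import *
ax=np.array([.526,-.0385])
def A(x,y,z):
    p=at("top",(380+(x-480+.5)/6.4-.5,250+(y+.5)/8-.5),z)[:2]-ax
    return np.hypot(*p).round(4),np.degrees(np.arctan2(p[1],p[0])).round(1)
print("floorL",A(660,172,.071),"floorR",A(712,138,.071),"mouthL",A(673,258,.071),"expected half",np.degrees([7.5/60,11/77]))
print("pin",A(693,155,.065),A(715,207,.065),A(738,258,.065))
def S(x,y,z):
    p=at("side",crop(x,y,8,235,270),z)[:2]-ax
    return np.hypot(*p).round(4),np.degrees(np.arctan2(p[1],p[0])).round(1)
print("side floorfar",S(245,135,.071),"mouthfar",S(152,155,.071),"mouthnear",S(243,237,.071),"pin end",S(143,228,.063))
```

```text
floorL (np.float64(0.0618), np.float64(-160.6)) floorR (np.float64(0.0619), np.float64(-147.3)) mouthL (np.float64(0.0784), np.float64(-163.0)) expected half [7.16197244 8.18511136]
pin (np.float64(0.0625), np.float64(-151.5)) (np.float64(0.0738), np.float64(-152.0)) (np.float64(0.0851), np.float64(-152.1))
side floorfar (np.float64(0.0652), np.float64(-153.9)) mouthfar (np.float64(0.0829), np.float64(-155.8)) mouthnear (np.float64(0.0861), np.float64(-133.1)) pin end (np.float64(0.0901), np.float64(-149.3))
```

The notch centre is at about −154.3° and the pin at −152°, which leaves roughly 2.4°. I'll push 2.2 mm more, back off, rise, and move over the hub.

>>> arm_command:
  deltas: [0,0,0.014,-0.0005,0.0011,0,0,0,0,0.028,-0.001,0.0022,0,0,0,0,0.028,-0.001,0.0022,0,0,0,0,0.028,-0.001,0.0022,0,0]

```text
clock: 7.3
position: [0.5798, -0.0314, 0.0973]
ee_rot: [1.638, 2.681, 0.0]
force: [1.7, 0.1, -0.5]
width: 0.003
gripper_force: 0.6
```

Run:
```python
from h import *
s=sensors.observe(); R=cv2.Rodrigues(np.array(s["ee_rot"]))[0]
print(s["clock"],s["position"],s["force"],np.degrees(np.arctan2(R[1,1],R[0,1])))
im=optics.get_image("side")[270:320,235:295]; im1=optics.get_image("top")[250:300,380:430]
cv2.imwrite("pics/c6.png",np.hstack([cv2.resize(im,(480,400),interpolation=cv2.INTER_CUBIC),cv2.convertScaleAbs(cv2.resize(im1,(320,400),interpolation=cv2.INTER_CUBIC),alpha=1.5)]))
```

```text
7.3 [ 0.57979871 -0.03144082  0.09730651] [ 1.71643399  0.08584536 -0.48354162] 27.147740025711563
```

View pics/c6.png

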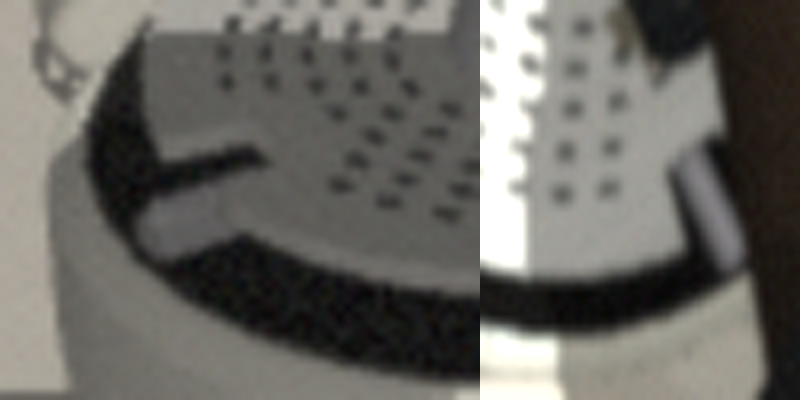

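The floor corner moved about 2.8°, so the notch is now at about −151.6° against the pin's −152°: aligned. Next I'll back off, rise and go over the hub.

>>> arm_command:
  deltas: [0,0,0,0.0011,-0.0022,0,0,0,0,0,0.0022,-0.0045,0,0,0,0,0,0.0022,-0.0045,0.015,0,0,0,0,0.0022,-0.0045,0.035,0,0,0,0,0.0022,-0.0045,0.035,0,0,0,0,-0.02,-0.006,0.035,0,0,0,0,-0.04,-0.007,0.035,0,0,0,0,-0.0539,-0.0074,0.035,0,0,0,0,-0.0539,-0.0074,0.025,0,0,0,0,-0.0539,-0.0074,0.015,0,0,0,0,-0.0539,-0.0074,0.011,0,0,0,0,-0.0539,-0.0074,0.011,0,0]

```text
schema error: expected a multiple of 7 numbers
```

>>> arm_command:
  deltas: [0,0,0,0,0,-0.002,0,0,0,0,0,0,-0.003,0,0,0,0,0,0,-0.004,0,0,0,0,0,0,-0.005,0,0,0,0,0,0,-0.005,0]

```text
clock: 7.9
position: [0.5796, -0.0315, 0.0921]
ee_rot: [-1.638, -2.681, 0.0]
force: [0.5, -0.1, 0.8]
width: 0.003
gripper_force: 0.6
```

The first call was refused because of one extra number, so the second ran at the lug. The tip dropped 5 mm to about 73 mm without touching the disc (0.8 N). I'll resend the back-off with the heights adjusted, then check before pressing.

>>> arm_command:
  deltas: [0,0,0,0.0011,-0.0022,0,0,0,0,0,0.0022,-0.0045,0,0,0,0,0,0.0022,-0.0045,0.02,0,0,0,0,0.0022,-0.0045,0.04,0,0,0,0,0.0022,-0.0045,0.04,0,0,0,0,-0.02,-0.006,0.04,0,0,0,0,-0.04,-0.007,0.04,0,0,0,0,-0.0539,-0.0074,0.04,0,0,0,0,-0.0539,-0.0074,0.03,0,0,0,0,-0.0539,-0.0074,0.02,0,0,0,0,-0.0539,-0.0074,0.016,0,0,0,0,-0.0539,-0.0074,0.016,0]

```text
clock: 9.1
position: [0.5257, -0.0388, 0.107]
ee_rot: [-1.637, -2.68, 0.002]
force: [0.8, -0.2, -0.1]
width: 0.007
gripper_force: 0.0
```

Over the hub with the tip about 3 mm clear. Now I'll press slowly.

>>> arm_command:
  deltas: [0,0,0,0,0,-0.002,0,0,0,0,0,0,-0.003,0,0,0,0,0,0,-0.004,0,0,0,0,0,0,-0.005,0,0,0,0,0,0,-0.005,0]

```text
clock: 9.6
position: [0.5261, -0.0389, 0.1035]
ee_rot: [1.638, 2.68, 0.001]
force: [-0.5, -0.5, 2.2]
width: 0.006
gripper_force: 1.3
```

Contact at 103.5 mm, as expected for the raised hub. I'll continue pressing.

>>> arm_command:
  deltas: [0,0,0,0,0,-0.001,0,0,0,0,0,0,-0.002,0,0,0,0,0,0,-0.003,0,0,0,0,0,0,-0.004,0,0,0,0,0,0,-0.005,0,0,0,0,0,0,-0.006,0,0,0,0,0,0,-0.006,0]

```text
clock: 10.3
position: [0.526, -0.0389, 0.0972]
ee_rot: [1.638, 2.681, 0.0]
force: [1.1, 0.2, 3.5]
width: 0.005
gripper_force: 1.5
```

>>> arm_command:
  deltas: [0,0,0,0,0,-0.001,0,0,0,0,0,0,-0.002,0,0,0,0,0,0,-0.003,0,0,0,0,0,0,-0.003,0,0,0,0,0,0,-0.003,0]

```text
clock: 10.8
position: [0.5264, -0.0389, 0.0961]
ee_rot: [1.637, 2.68, 0.002]
force: [-6.0, 0.1, 29.1]
width: 0.004
gripper_force: 14.3
```

Bottomed out firmly at 96.1 mm, about 7 mm below first contact. I'll release and lift clear, then check.

>>> arm_command:
  deltas: [0,0,0,0,0,0.003,0,0,0,0,0,0,0.01,0,0,0,0,0,0,0.04,0,0,0,0,0,0,0.08,0,0,0,0,0,0,0.12,0,0,0,0,-0.05,0.04,0.14,0,0,0,0,-0.09,0.08,0.16,0,0,0,0,-0.1,0.12,0.17,0,0,0,0,-0.1,0.16,0.17,0,0,0,0,-0.1,0.2,0.17,0,0,0,0,-0.1,0.2,0.17,0,0,0,0,-0.1,0.2,0.17,0]

```text
clock: 12.0
position: [0.4252, 0.1617, 0.2639]
ee_rot: [-1.634, -2.683, 0.002]
force: [0.0, -0.3, -0.9]
width: 0.003
gripper_force: 0.0
```

Run:
```python
from h import *
s=sensors.observe(); print(s["clock"],s["position"],s["force"])
im=optics.get_image("side")[230:390,180:420]; im1=optics.get_image("top")[120:360,270:500]
cv2.imwrite("pics/c7.png",np.hstack([cv2.resize(im,(480,320),interpolation=cv2.INTER_CUBIC),cv2.resize(im1,(307,320),interpolation=cv2.INTER_CUBIC)]))
```

```text
12.0 [0.42523045 0.16165639 0.26389807] [ 0.01994543 -0.3266981  -0.8818469 ]
```

View pics/c7.png

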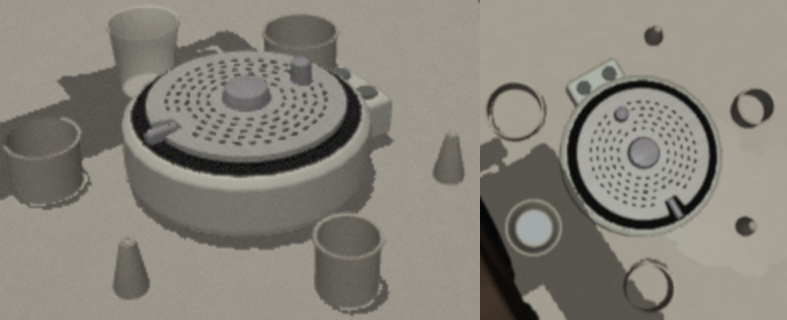

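The pin at (160,130) in the side pane stands up through the notch, the disc is down level, and the bystanders are where they were. The robot is touching nothing, so I'm handing in.

```bash
python3 -c "
from cell import arm; print(arm.sign_off())"
```

```text
the job is handed in; nothing more can be done
None
```

The disc is turned to the pin and pressed down onto its seat, the neighbouring items look unmoved in the last pictures, and the job was handed in at about 12 s; the final press peaked at about 29 N, firmer than the 5 N needed but under the limit.

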